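Hang a second status tag on a sprung tag hook

ROBOT

A 6-joint arm with a two-finger parallel gripper is mounted at the origin on the work surface; the furniture and walls round the work are solid. World frame = base frame: x ahead of the robot, y to its left, z up, the work surface at z = 0. Lengths are in m, angles in rad, forces in N, time in s.
With the tool pointing down it reaches from about 0.375 to 0.9 m from the base axis. Payload 3.1 kg.
Tool frame: the origin (TCP) lies where the fingers leave the gripper's body, on its centre line; the fingertips stand 73 mm ahead of it and the grasp point (between the pads) lies 54 mm ahead of it; z points along the fingers, y is the line along which they close (so a half turn about z gives the same grasp; the last joint's range is limited). The gripper opens to 85 mm and grips with 20 to 120 N. Pads are 22 mm wide; open, the fingers measure 114 mm over their backs; the gripper's body (76 mm by 85 mm) begins 54 mm behind the grasp point. The pads swing forward as they close: fully open they stand 13 mm farther back than shut.
Start: joints at [-1.5, 0.527, 1.433, -0, 1.181, -0.178], TCP at [0.155, -0.606, 0.304] pointing down, gripper open.
Joint ranges: [-3.08, 3.08], [-0.75, 2.2], [0.22, 2.44], [-1.43, 4.57], [0, 2.65], [-2.85, 2.85]. Speed limits (rad/s): [2.79, 2.79, 3.14, 3.14, 3.14, 3.14].

INTERFACE

Orientations are given as a unit quaternion [w, x, y, z].
In Python, from cell import env gives the robot as it stands.
- The arm moves only by the tool move_arm, never from a script. Its argument "motion" is a list of rows, each a list of 3 entries, a list of its own where there are three numbers: the gripper command: -1 is fully open, 1 is shut, values between are in proportion, then the shift along the tool's x, y, z in cm, then the turn about the tool's z in rad. In form: [[gripper, [x, y, z], twist], ...]. A call has 1 to 8 rows; each row shifts and turns the commanded pose from where the row before left it, along the tool's axes as they then stand; what a row does not reach is not made up. A row lasts 1/10 s, in which the tool goes at most 50 mm and 8.59 degrees, less where a joint would pass 70% of its speed; a pose out of reach is approached as far as the arm can. A call is refused whole if a number of a shift passes 5 or a number of a turn 0.15, either way. A call with a gripper value outside its range is refused whole. The fingers move at their own pace and stop on an object; "newtons" is the grip in N (left out, the last holds). Time passes only in rows, so rows that do not move let the fingers close. It gives the time, the measured TCP pose, the force, the opening and the grip force at its end, in the units of the state.
- env.observe(): the state, without advancing time (a new reading comes with each control period).
- env.grab_frame(name): name is "scene" or "top" or "wrist"; returns a dict with "frame" (400x640x3 uint8, red, green, blue), "intrinsics" (3x3 intrinsics, pixels), "rvec" (rotation vector, rad) and "tvec" (3), from world to camera coordinates, as OpenCV has them; the wrist camera has in their place "mount" (4x4, takes a point from camera to tool coordinates, whose origin is the TCP and whose axes are the flange's). Camera axes: x right, y down, z forward; pixel columns grow to the right and rows downward; lengths in m; the calibration is good to about 2 mm. A picture is of the moment at which its call begins: read the wrist's pose just before it. There is no depth.
- env.job_done(): hands the job in; it is judged then, once.
The state is a dict: "time_s": time; "joint_pos": joint angles; "qd": joint speeds; "joint_torque": joint torques, N m; "eef_pos": TCP position; "orientation": TCP orientation; "contact_force": force on the tool from outside, world axes, zero at the start; "wrist_torque": the same for the moment, N m; "width": opening from 0.0 (shut) to 1.0 (fully open); "finger_force": force on a finger pad.
Only numpy, scipy, OpenCV 4.12 (cv2) and the standard library are available. Lean on these libraries where they do the work, as an engineer would, in place of code of your own. Each camera call takes 0.05 s, during which the arm holds its last target. There are 200 camera calls.

TASK

Lift the yellow tag out of its grey holder and hang it by its hole on the arm of the tag hook, behind the upturned tip and in front of the green tag that already hangs there. Slide it back along the arm so that it pushes the green tag against the sprung contact at the rear, and press the contact in gently with about 10 N for half a second (never more than 15 N). Then ease off and let go, leaving both tags hanging close together on the arm, and nothing round about knocked over or shifted.

Things in the scene. Friction and masses are not known exactly. Their poses are not given: they have to be found in the camera images.
- yellow_grip (a point): Centre of the yellow tag's ribbed grip block, the place to grasp from above: 12 mm thick (tag's x), 30 mm wide (y), 38 mm high (z). It lies 49 mm above the origin of yellow_tag, on a neck 30 mm wide. Same axes as yellow_tag. Grip it firmly and carry it smoothly: the tag has its bottom edge 134 mm below and can turn between the fingers.
- yellow_tag: Yellow rigid tag, about 50 g, heaviest low down: upright plate 6 mm thick (own x), 54 mm wide (y), z up. Origin: apex of the roof of its hole, where it hangs. The hole goes through along x, 24 mm wide, from z = 0 down to -32 mm; its roof is an inverted V falling 35 degrees to each side. Bottom edge at -85 mm, body's top edge at +14, grip block from +30 to +68 mm.
- tag_holder: Fixed grey holder in which the yellow tag starts upright: 50 x 90 mm, 45 mm high, slot 8 mm wide (x), 58 mm long (y), 38 mm deep. Origin at the centre of its underside. Pull the tag 45 mm or more straight up to free it.
- green_tag: Green tag, about 50 g, hanging loose on the arm, free to slide along it. Same plate and hole as the yellow one, but without neck and grip block (top edge at +14 mm). Origin: apex of the roof of its hole; x along its thickness (6 mm), z up.
- hook_tip (a point): Front end of the hook's arm, on the arm's axis. x runs along the arm from tip to post (away from the robot), y left, z up. The arm is a level round steel bar, 8 mm in diameter, 180 mm above the bench, 128 mm long. Its tip is bent straight up: top 14 mm above the axis, back face at x = +4 mm. A tag has its hole's apex 5 mm above the axis.
- tag_hook: Fixed stand of the hook; origin on the bench under the post, axes as hook_tip. On the arm behind the green tag is a sprung contact: black pad, 30 mm disc facing the tip, yields to +x at 1.5 N per mm from rest, hard stop at 14 mm. Its face at rest is 60 to 79 mm behind the tip (not reported), the green tag's centre 4 to 30 mm before it. All stays below 20 mm above the axis.
- bottle_a: Bystander: small white bottle with a cream cap, 42 mm diameter, 75 mm high, loose. Origin at the centre of its underside.
- bottle_b: Bystander: small brown bottle with a black cap, 46 mm diameter, 82 mm high, loose. Origin at the centre of its underside.
- timer: Bystander: light grey bench timer with a red button, 65 x 70 x 18 mm, loose. Origin at the centre of its underside.
Mind the look-alikes: they are no part of the job. What is meant by the yellow_tag is not purple, and is the larger of those in its own colour.

How it is judged:
On the way, in this order (a step that is already met when the one before it is completed fails the run):
1. the yellow tag's hole is round the arm, behind the tip and in front of the green tag (x of yellow_tag in the frame of hook_tip between 0.004 and 0.09 m and y of yellow_tag in the frame of hook_tip between -0.012 and 0.012 m and z of yellow_tag in the frame of hook_tip between -0.002 and 0.016 m), for 0.1 s.
2. the yellow tag presses the green one with more than 5 N for 0.3 s (contact force between yellow_tag and green_tag above 5 N and x of yellow_tag in the frame of hook_tip between 0.02 and 0.1 m), for 0.3 s.
At the end, for the whole second after the job is handed in: Both tags hang at rest on the arm by their holes, upright within 0.3 rad, each hole's apex within 10 mm sideways of the arm and 0 to 10 mm above its axis; the yellow tag behind the tip and in front of the green one, their centres at most 18 mm apart (12 mm gap) (y of yellow_tag in the frame of hook_tip between -0.01 and 0.01 m and z of yellow_tag in the frame of hook_tip between 0 and 0.01 m and y of green_tag in the frame of hook_tip between -0.01 and 0.01 m and z of green_tag in the frame of hook_tip between 0 and 0.01 m and x of yellow_tag in the frame of hook_tip between 0.006 and 0.1 m and x of yellow_tag in the frame of green_tag between -0.018 and -0.003 m and angle between each of yellow_tag, green_tag's own z axis and vertical below 0.3 rad and linear speed of each of yellow_tag, green_tag below 0.02 m/s); the robot touches nothing.
It fails at once if the green tag is pressed with more than 15 N by the yellow one (contact force between yellow_tag and green_tag above 15 N).
It fails at once if the yellow tag bears on the hook with more than 40 N (contact force between yellow_tag and tag_hook above 40 N).
It fails at once if the green tag comes off the arm (z of green_tag in the frame of hook_tip below -0.03 m).
It fails at once if a bystander is shifted more than 15 mm or tipped (distance of any of bottle_a, bottle_b, timer from where it was at the start of the episode above 0.015 m or angle between any of bottle_a, bottle_b, timer's own z axis and vertical above 0.3 rad).
It also fails if it takes over 61 s, if anything falls off the work surface, if the arm or the gripper's body presses on something with over 40 N, if the wrist force passes 120 N, or if a joint passes its speed limit or range.

## Working session

There is one attempt and no reset: what is moved stays moved. The work goes in short steps, Python scripts to look and compute and a tool call to move; the robot and the scene stay as the last step left them, time stands still between calls to the robot, and variables do not carry over. Pictures are saved under pics/ and viewed, at most 10 in all, crops included, and the job is handed in when it is done.

Besides the shell and the picture viewer there is one more tool, called after "Request:" by a JSON object that holds its "fn" and its "kwargs". move_arm: Moves the arm, as the interface text tells. Its arguments: {"type":"object","properties":{"motion":{"type":"array"},"newtons":{"type":"number"}},"required":["motion"]}

```bash
mkdir -p pics; cat > h.py <<'E'
import numpy as np,cv2
from cell import env
def save(n,f):
    g=env.grab_frame(n); cv2.imwrite(f'pics/{f}.png',g['frame'][:,:,::-1]); 
    np.savez(f'pics/{f}.npz',**{k:v for k,v in g.items()}); return g
E
python3 - <<'E'
from h import *
print(env.observe())
for n in('scene','top'):
    g=save(n,n+'0'); print({k:v for k,v in g.items() if k!='frame'})
a=cv2.imread('pics/scene0.png');b=cv2.imread('pics/top0.png')
E
```

```text
{'time_s': 0.0, 'joint_pos': array([-1.49954290e+00,  5.28497351e-01,  1.43391364e+00, -6.68539539e-06,
        1.18137738e+00, -1.78555142e-01]), 'qd': array([ 0.00011395,  0.00097596, -0.00097692, -0.00146752, -0.00015108,
        0.00026798]), 'joint_torque': array([-2.05546708e-04, -4.42357707e+01, -1.78023702e+01, -3.29150462e-04,
        8.39666318e-03,  5.17661775e-06]), 'eef_pos': array([ 0.1544648 , -0.60503339,  0.30291067]), 'orientation': array([-1.09644705e-03,  9.92208839e-01,  1.24580954e-01,  5.57863402e-05]), 'contact_force': array([-0.44337251,  0.41387417, -0.43189705]), 'wrist_torque': array([ 0.02790607, -0.00126167,  0.03233724]), 'finger_force': 0.0, 'width': 0.9997266390648617}
{'intrinsics': array([[450.76217021,   0.        , 314.54117418],
       [  0.        , 450.76217021, 192.9677525 ],
       [  0.        ,   0.        ,   1.        ]]), 'rvec': array([ 2.36056259, -0.40894297,  0.15702157]), 'tvec': array([-0.4469924 ,  0.24144896,  0.79802274])}
{'intrinsics': array([[427.0671163 ,   0.        , 314.08909563],
       [  0.        , 427.0671163 , 204.05958616],
       [  0.        ,   0.        ,   1.        ]]), 'rvec': array([ 2.18681385, -2.19115361,  0.11017159]), 'tvec': array([0.02862401, 0.51227776, 0.92726665])}
```

View pics/scene0.png

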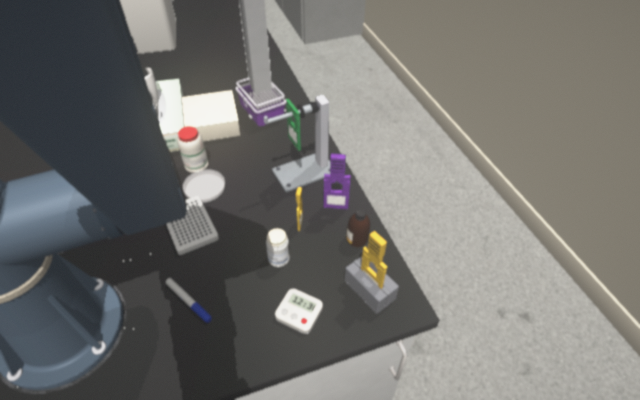

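View pics/top0.png

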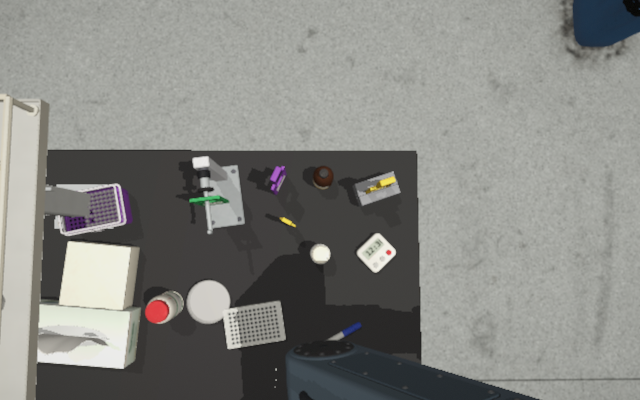

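The scene shows the yellow tag in its holder at about (374,260), the hook with green tag at (295,120), and smaller yellow and purple look-alikes. The top view shows the holder at (377,188) and the hook arm running from (210,232) to (203,165). I'll zoom in on both.

```bash
python3 - <<'E'
from h import *
a=cv2.imread('pics/scene0.png');b=cv2.imread('pics/top0.png')
r=lambda im,x,y,w,h:cv2.resize(im[y:y+h,x:x+w],(400,300),interpolation=cv2.INTER_CUBIC)
o=np.vstack([np.hstack([r(b,345,160,80,60),r(b,180,150,80*5//4,75)]),np.hstack([r(a,335,225,112,84),r(a,250,90,100,75)])])
cv2.imwrite('pics/c1.png',o)
E
```

```text
(no output)
```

View pics/c1.png

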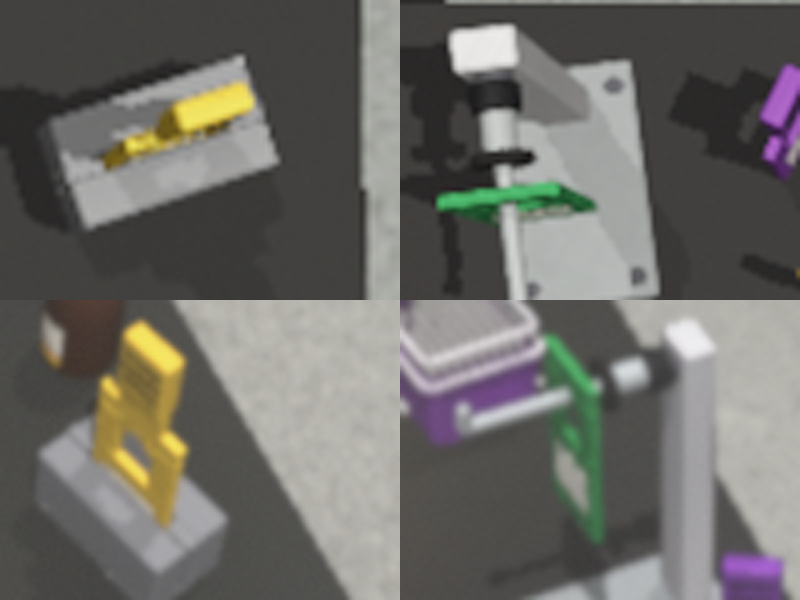

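The crops show the grip block's top at about (386,179) in the top view. The hook tip is at about (266,122) in the scene view and (210,232) in the top view. I'll triangulate coarsely, then refine with the wrist camera.

```bash
cat >> h.py <<'E'
def ray(g,uv):
    R=cv2.Rodrigues(g['rvec'])[0]; d=R.T@np.linalg.inv(g['intrinsics'])@np.r_[uv,1.]
    return -R.T@g['tvec'],d
def atz(g,uv,z):
    c,d=ray(g,uv); return (c+d*(z-c[2])/d[2]).round(4)
def tri(rays):
    A=sum((np.eye(3)-np.outer(d,d)/(d@d)) for c,d in rays); b=sum((np.eye(3)-np.outer(d,d)/(d@d))@c for c,d in rays)
    return np.linalg.solve(A,b).round(4)
def wristg(tag):
    s=env.observe(); g=save('wrist',tag)
    from scipy.spatial.transform import Rotation as Ro
    T=np.eye(4); T[:3,:3]=Ro.from_quat(np.roll(s['orientation'],-1)).as_matrix(); T[:3,3]=s['eef_pos']
    C=np.linalg.inv(T@g['mount']); g['rvec']=cv2.Rodrigues(C[:3,:3])[0].ravel(); g['tvec']=C[:3,3]
    np.savez(f'pics/{tag}.npz',**g); return g
E
python3 - <<'E'
from h import *
S=dict(np.load('pics/scene0.npz'));T=dict(np.load('pics/top0.npz'))
t=lambda x,y:np.array([345+x/5,160+y/5]); th=lambda x,y:np.array([180+(x-400)/4,150+y/4])
s=lambda x,y:np.array([335+x*.28,225+(y-300)*.28]); sh=lambda x,y:np.array([250+(x-400)/4,90+(y-300)/4])
print('camS',ray(S,[0,0])[0],'camT',ray(T,[0,0])[0])
print('holder top(T)',[atz(T,t(*p),.045) for p in((50,122),(243,57),(278,162),(88,230))])
print('holder top(S)',[atz(S,s(*p),.045) for p in((38,460),(155,570),(228,520))])
print('grip top(S)',[atz(S,s(*p),.16) for p in((138,322),(185,358),(175,378),(122,340))])
print('grip top(T)',[atz(T,t(*p),.16) for p in((187,98),(248,82),(253,102))])
print('arm(T)',[atz(T,th(*p),.18) for p in((515,290),(507,210),(500,165))], 'tip',atz(T,[210,231],.18))
print('tip S',atz(S,sh(463,430),.18),'arm S',[atz(S,sh(*p),.18) for p in((560,398),(600,388))])
print('green T',[atz(T,th(*p),.194-.0) for p in((438,200),(560,185),(595,207))])
print('green S',[atz(S,sh(*p),.194) for p in((550,338),(600,388))])
print('bottles', atz(T,[323,177],.08),atz(T,[320,254],.075),'purple',atz(T,[277,180],.1), 'smallyellow',atz(T,[287,222],.08),'timer',atz(T,[376,253],.018))
E
```

```text
camS [ 0.29983636 -0.49785834  0.74644179] camT [0.43530692 0.0458843  0.9651289 ]
holder top(T) [array([ 0.5531, -0.061 ,  0.045 ]), array([ 0.5817, -0.1458,  0.045 ]), array([ 0.5356, -0.1602,  0.045 ]), array([ 0.506, -0.077,  0.045])]
holder top(S) [array([ 0.5065, -0.0807,  0.045 ]), array([ 0.5362, -0.1585,  0.045 ]), array([ 0.5824, -0.1454,  0.045 ])]
grip top(S) [array([ 0.5447, -0.095 ,  0.16  ]), array([ 0.556, -0.121,  0.16 ]), array([ 0.5469, -0.1296,  0.16  ]), array([ 0.5334, -0.102 ,  0.16  ])]
grip top(T) [array([ 0.5476, -0.1001,  0.16  ]), array([ 0.5538, -0.1236,  0.16  ]), array([ 0.5461, -0.1253,  0.16  ])]
arm(T) [array([0.4657, 0.2236, 0.18  ]), array([0.5024, 0.2279, 0.18  ]), array([0.5232, 0.2314, 0.18  ])] tip [0.4502 0.221  0.18  ]
tip S [0.4482 0.218  0.18  ] arm S [array([0.5021, 0.2266, 0.18  ]), array([0.5241, 0.2276, 0.18  ])]
green T [array([0.5058, 0.2557, 0.194 ]), array([0.5126, 0.201 , 0.194 ]), array([0.5026, 0.1851, 0.194 ])]
green S [array([0.5076, 0.2592, 0.194 ]), array([0.5186, 0.2097, 0.194 ])]
bottles [0.5642 0.01   0.08  ] [0.404  0.0167 0.075 ] purple [0.5552 0.1046 0.1   ] smallyellow [0.4703 0.085  0.08  ] timer [ 0.4038 -0.1091  0.018 ]
```

Estimates from both views:
- Holder: (0.544, -0.111), yaw about 18.5°.
- Hook tip: (0.449, 0.220), yaw about 8°.

I'll turn the tool first (+94° in world yaw), so its y axis lies along the tag's x.

Request:
{"fn": "move_arm", "kwargs": {"motion": [[-1, [0, 0, 0], -0.14], [-1, [0, 0, 0], -0.14], [-1, [0, 0, 0], -0.14], [-1, [0, 0, 0], -0.14], [-1, [0, 0, 0], -0.14], [-1, [0, 0, 0], -0.14], [-1, [0, 0, 0], -0.14], [-1, [0, 0, 0], -0.14]]}}

```text
time_s: 0.9
eef_pos: [0.1545, -0.6052, 0.3033]
orientation: [-0.001, 0.773, 0.635, 0.0]
contact_force: [0.3, -0.7, 0.0]
width: 0.998
finger_force: 0.0
```

Request:
{"fn": "move_arm", "kwargs": {"motion": [[-1, [0, 0, 0], -0.14], [-1, [0, 0, 0], -0.14], [-1, [0, 0, 0], -0.14], [-1, [0, 0, 0], -0.1], [-1, [0, 0, 0], 0]]}}

```text
time_s: 1.4
eef_pos: [0.1545, -0.6053, 0.3034]
orientation: [-0.0, 0.586, 0.81, 0.0]
contact_force: [-0.1, 0.5, -0.6]
width: 1.001
finger_force: 0.0
```

```bash
cat >> h.py <<'E'
from scipy.spatial.transform import Rotation as Ro
def need(p,yaw=None):
    s=env.observe(); R=Ro.from_quat(np.roll(s['orientation'],-1)).as_matrix()
    y=np.degrees(np.arctan2(R[1,0],R[0,0]))
    print('t',s['time_s'],'pos',s['eef_pos'].round(4),'yaw',y.round(2),'tilt z',R[:,2].round(4),'F',s['contact_force'].round(2),'w',round(s['width'],3),'ff',round(s['finger_force'],1))
    print(' shift cm tool axes',(100*R.T@(np.array(p)-s['eef_pos'])).round(2), '' if yaw is None else 'twist %.4f'%-np.radians(yaw-y))
E
python3 -c "
from h import *
need([.545,-.111,.30],108.5)"
```

```text
t 1.4 pos [ 0.1545 -0.6053  0.3034] yaw 108.26 tilt z [-1.0e-04  1.2e-03 -1.0e+00] F [-0.08  0.49 -0.59] w 1.001 ff 0.0
 shift cm tool axes [34.7  52.57  0.39] twist -0.0041
```

Request:
{"fn": "move_arm", "kwargs": {"motion": [[-1, [1.1, 1.6, 0], 0], [-1, [2.2, 3.3, 0], 0], [-1, [2.2, 3.3, 0], 0], [-1, [2.2, 3.3, 0], 0], [-1, [2.2, 3.3, 0], 0], [-1, [2.2, 3.3, 0], 0], [-1, [2.2, 3.3, 0], 0], [-1, [2.2, 3.3, 0], 0]]}}

```text
time_s: 2.2
eef_pos: [0.338, -0.37, 0.3038]
orientation: [-0.0, 0.587, 0.81, 0.0]
contact_force: [-0.2, -1.0, 0.1]
width: 0.998
finger_force: 0.0
```

Request:
{"fn": "move_arm", "kwargs": {"motion": [[-1, [2.2, 3.3, 0], 0], [-1, [2.2, 3.3, 0], 0], [-1, [2.2, 3.3, 0], 0], [-1, [2.2, 3.3, 0], 0], [-1, [2.2, 3.3, 0], 0], [-1, [2.2, 3.3, 0], 0], [-1, [2.2, 3.3, 0], 0], [-1, [2.2, 3.3, 0], 0]]}}

```text
time_s: 3.0
eef_pos: [0.5336, -0.12, 0.3038]
orientation: [-0.0, 0.587, 0.81, -0.0]
contact_force: [0.4, -0.3, 0.1]
width: 1.003
finger_force: 0.0
```

Request:
{"fn": "move_arm", "kwargs": {"motion": [[-1, [0.6, 1.4, 0], 0], [-1, [0, 0, 0], 0], [-1, [0, 0, 0], 0]]}}

```text
time_s: 3.3
eef_pos: [0.5436, -0.112, 0.3036]
orientation: [-0.0, 0.586, 0.81, -0.001]
contact_force: [0.5, 0.4, -0.4]
width: 1.0
finger_force: 0.0
```

```bash
python3 -c "
from h import *
need([.545,-.111,.30],108.5)
g=wristg('w1'); print(g['mount'].round(3))
P=np.array([[.545,-.111,.16],[.544,-.111,.045]])
print(cv2.projectPoints(P,g['rvec'],g['tvec'],g['intrinsics'],None)[0])"
```

```text
t 3.3 pos [ 0.5436 -0.112   0.3036] yaw 108.25 tilt z [-1.3e-03 -4.0e-04 -1.0e+00] F [ 0.45  0.43 -0.38] w 1.0 ff 0.0
 shift cm tool axes [0.05 0.16 0.36] twist -0.0044
[[-0.    -0.946 -0.323  0.084]
 [ 1.    -0.     0.    -0.   ]
 [-0.    -0.323  0.946 -0.069]
 [ 0.     0.     0.     1.   ]]
[[[322.29157321 211.60726259]]

 [[320.56212053 172.97375388]]]
```

View pics/w1.png

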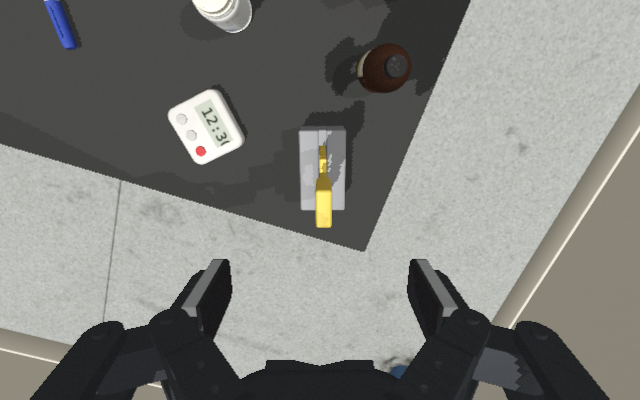

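The wrist view shows the grip block's top at columns 316–331, rows 191–227, with the holder square beneath. I'll refine position and angle from the bright yellow region.

```bash
python3 - <<'E'
from h import *
g=dict(np.load('pics/w1.npz')); f=g['frame'].astype(int)
m=((f[...,0]>215)&(f[...,1]>170)&(f[...,2]<140)).astype(np.uint8)
m[:185]=0
y,x=np.nonzero(m); r=cv2.minAreaRect(np.c_[x,y].astype(np.float32)); b=cv2.boxPoints(r); print(r,len(x))
for r0 in range(186,229,3): c=np.nonzero(m[r0])[0]; print(r0,c.min() if len(c) else 0,c.max() if len(c) else 0,end='; ')
print()
for p in b: print(p,atz(g,p,.16))
print('mean',atz(g,b.mean(0),.16))
# slot/holder long edges
gr=f.mean(2)
print('holder corners',[atz(g,p,.045) for p in((300,131),(346,128),(345,209),(302,209))])
E
```

```text
((323.0, 208.5), (35.0, 14.0), 90.0) 522
186 0 0; 189 0 0; 192 316 330; 195 316 330; 198 316 330; 201 316 330; 204 316 330; 207 316 330; 210 316 330; 213 317 330; 216 317 330; 219 317 330; 222 317 330; 225 317 330; 228 0 0; 
[316. 191.] [ 0.5357 -0.0973  0.16  ]
[330. 191.] [ 0.5452 -0.0941  0.16  ]
[330. 226.] [ 0.5541 -0.1202  0.16  ]
[316. 226.] [ 0.5442 -0.1235  0.16  ]
mean [ 0.5447 -0.1085  0.16  ]
holder corners [array([ 0.5095, -0.075 ,  0.045 ]), array([ 0.554 , -0.0571,  0.045 ]), array([ 0.5835, -0.1421,  0.045 ]), array([ 0.5372, -0.1574,  0.045 ])]
```

Request:
{"fn": "move_arm", "kwargs": {"motion": [[-1, [-0.1, 0.2, 2], 0], [-1, [0, 0, 2], 0], [-1, [0, 0, 2], 0], [-1, [0, 0, 2], 0], [-1, [0, 0, 1.5], 0], [-1, [0, 0, 1.0], 0], [-1, [0, 0, 0.3], 0], [-1, [0, 0, 0], 0]]}}

```text
time_s: 4.15
eef_pos: [0.5461, -0.1125, 0.1959]
orientation: [-0.0, 0.586, 0.81, -0.0]
contact_force: [-0.1, -0.2, 0.4]
width: 1.0
finger_force: 0.0
```

```bash
python3 -c "
from h import *
need([.545,-.110,.195],108.5)"
```

```text
t 4.15 pos [ 0.5461 -0.1125  0.1959] yaw 108.2 tilt z [-5.e-04  1.e-04 -1.e+00] F [-0.06 -0.16  0.37] w 1.0 ff 0.0
 shift cm tool axes [ 0.27 -0.03  0.09] twist -0.0053
```

Request:
{"fn": "move_arm", "kwargs": {"motion": [[-1, [0.25, 0, 0.1], 0], [0, [0, 0, 0], 0], [0.5, [0, 0, 0], 0], [0.7, [0, 0, 0], 0], [1, [0, 0, 0], 0], [1, [0, 0, 0], 0], [1, [0, 0, 0], 0], [1, [0, 0, 0], 0]], "newtons": 90}}

```text
time_s: 4.95
eef_pos: [0.5459, -0.1095, 0.1952]
orientation: [0.0, 0.586, 0.81, 0.0]
contact_force: [0.6, 0.2, 1.9]
width: 0.13
finger_force: 87.7
```

Request:
{"fn": "move_arm", "kwargs": {"motion": [[1, [0, 0, 0], 0], [1, [0, 0, 0], 0], [1, [0, 0, 0], 0]]}}

```text
time_s: 5.25
eef_pos: [0.5459, -0.1095, 0.1952]
orientation: [0.0, 0.586, 0.81, 0.0]
contact_force: [0.0, -0.7, 3.7]
width: 0.127
finger_force: 87.7
```

Request:
{"fn": "move_arm", "kwargs": {"motion": [[1, [0, 0, -0.5], 0], [1, [0, 0, -1], 0], [1, [0, 0, -1.5], 0], [1, [0, 0, -2], 0], [1, [0, 0, -2], 0], [1, [0, 0, -2], 0], [1, [0, 0, -2], 0], [1, [0, 0, -2], 0]]}}

```text
time_s: 6.05
eef_pos: [0.5451, -0.1092, 0.3261]
orientation: [-0.0, 0.586, 0.81, -0.0]
contact_force: [-0.8, -0.1, -0.3]
width: 0.126
finger_force: 87.7
```

Request:
{"fn": "move_arm", "kwargs": {"motion": [[1, [0, 0, -0.7], 0], [1, [0, 0, -0.3], 0], [1, [0, 0, 0], 0], [1, [0, 0, 0], 0]]}}

```text
time_s: 6.45
eef_pos: [0.5451, -0.1092, 0.3339]
orientation: [-0.001, 0.586, 0.81, -0.0]
contact_force: [-0.0, 0.6, -0.4]
width: 0.132
finger_force: 87.8
```

```bash
python3 -c "
from h import *
need([.409,.214,.325],98)
save('scene','s2')
g=wristg('w2')
a=cv2.imread('pics/s2.png')[150:350,300:460];b=cv2.imread('pics/w2.png')
cv2.imwrite('pics/c2.png',np.hstack([cv2.resize(a,(320,400)),b[:,80:560]]))"
```

```text
t 6.45 pos [ 0.5451 -0.1092  0.3339] yaw 108.28 tilt z [-2.1e-03  9.0e-04 -1.0e+00] F [-0.01  0.57 -0.39] w 0.132 ff 87.8
 shift cm tool axes [34.95 -2.79  0.95] twist 0.1794
```

View pics/c2.png

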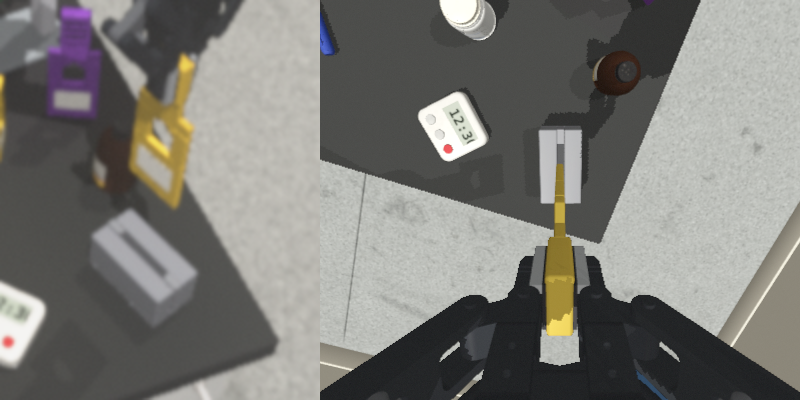

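The scene crop shows the yellow tag fully out of the slot and upright. The wrist crop shows it centred between the pads. Next I'll carry it on an inward arc to the front of the hook.

Request:
{"fn": "move_arm", "kwargs": {"motion": [[1, [0.8, -0.4, 0], 0], [1, [1.6, -0.8, 0], 0], [1, [2.2, -0.9, 0], 0], [1, [2.2, -0.9, 0], 0], [1, [2.2, -0.9, 0], 0], [1, [2.2, -0.9, 0], 0], [1, [2.2, -0.9, 0], 0], [1, [2.2, -0.8, 0], 0]]}}

```text
time_s: 7.35
eef_pos: [0.4335, 0.0194, 0.3346]
orientation: [-0.001, 0.586, 0.81, -0.0]
contact_force: [0.8, 0.4, 0.1]
width: 0.128
finger_force: 87.8
```

Request:
{"fn": "move_arm", "kwargs": {"motion": [[1, [2.2, -0.4, 0], 0], [1, [2.2, 0, 0], 0], [1, [2.2, 0.4, 0], 0.03], [1, [2.2, 0.7, 0], 0.04], [1, [2.2, 0.8, 0], 0.04], [1, [2.2, 0.6, 0], 0.04], [1, [1.8, 0.4, 0], 0.03], [1, [1, 0.2, 0], 0]]}}

```text
time_s: 8.15
eef_pos: [0.4191, 0.1801, 0.3347]
orientation: [-0.0, 0.656, 0.755, -0.0]
contact_force: [-0.3, -0.3, 0.2]
width: 0.125
finger_force: 87.7
```

Request:
{"fn": "move_arm", "kwargs": {"motion": [[1, [0.5, 0, 0], 0], [1, [0, 0, 0], 0], [1, [0, 0, 0], 0]]}}

```text
time_s: 8.45
eef_pos: [0.419, 0.1833, 0.3348]
orientation: [-0.0, 0.656, 0.754, -0.0]
contact_force: [0.1, -0.6, -0.4]
width: 0.13
finger_force: 87.8
```

```bash
python3 -c "
from h import *
need([.409,.214,.325],98)
save('scene','s3');save('top','t3')
g=wristg('w3')
a=cv2.imread('pics/s3.png')[70:220,220:380];c=cv2.imread('pics/t3.png')[150:250,170:270];b=cv2.imread('pics/w3.png')
k=lambda a,w,h:cv2.resize(a,(w,h),interpolation=cv2.INTER_CUBIC)
cv2.imwrite('pics/c3.png',np.hstack([np.vstack([k(a,320,300),k(c,320,300)]),k(b[:,80:560],480,600*480//480//1)[:600]]) if 0 else np.hstack([np.vstack([k(a,320,300),k(c,320,300)]),np.vstack([b[:,80:560],np.zeros((200,480,3),np.uint8)])]))"
```

```text
t 8.45 pos [0.419  0.1833 0.3348] yaw 97.96 tilt z [-4.e-04 -4.e-04 -1.e+00] F [ 0.11 -0.58 -0.38] w 0.13 ff 87.8
 shift cm tool axes [ 3.18 -0.56  0.98] twist -0.0007
```

View pics/c3.png

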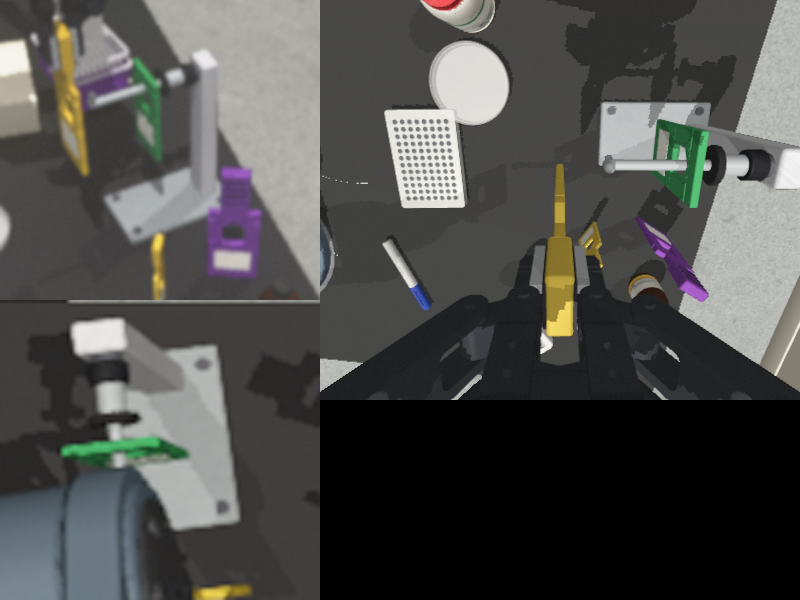

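The wrist view shows the hook's tip at wrist pixel (367,166), with the arm running right along row 163. The green tag is at columns 415–465 and the black pad at about 473. I'll measure the arm line precisely.

```bash
python3 - <<'E'
from h import *
g=dict(np.load('pics/w3.npz')); f=g['frame'].astype(int).mean(2)
pts=[]
for c in range(364,424,5):
    col=f[150:182,c]; print(c,col[::1].astype(int).tolist() if c in(369,394,409) else '',end='')
    r=np.nonzero(col>140)[0]+150
    if len(r): pts.append((c,(r.min()+r.max())/2,r.min(),r.max()))
print()
for p in pts: print(p, atz(g,p[:2],.18), end='\n')
S=dict(np.load('pics/scene0.npz'));T=dict(np.load('pics/top0.npz'))
print('row164',f[164,355:376].astype(int).tolist())
print('tip top S', atz(S,[265.5,116.5],.194))
print(g['intrinsics'][0,0])
# predicted projections of model for check
tip=np.array([.449,.220,.18])
def pr(G,p): return cv2.projectPoints(np.array([p]),G['rvec'],G['tvec'],G['intrinsics'],None)[0].ravel().round(1)
for n,G in(('w',g),('s',S),('t',T)): print(n,pr(G,tip),pr(G,tip+[0,0,.014]))
E
```

```text
364 369 [196, 197, 196, 196, 187, 106, 111, 107, 104, 101, 112, 105, 108, 130, 141, 146, 152, 157, 154, 147, 140, 130, 117, 85, 64, 64, 63, 64, 65, 72, 70, 70]374 379 384 389 394 [177, 177, 178, 177, 178, 177, 177, 179, 175, 153, 131, 161, 180, 194, 209, 217, 217, 215, 207, 189, 115, 73, 71, 72, 71, 70, 72, 71, 70, 71, 72, 71]399 404 409 [177, 176, 176, 177, 176, 177, 176, 176, 173, 152, 130, 158, 178, 193, 207, 217, 216, 216, 209, 193, 140, 69, 70, 73, 71, 71, 71, 73, 71, 73, 70, 72]414 419 
(364, np.float64(154.5), np.int64(150), np.int64(159)) [0.4454 0.2279 0.18  ]
(369, np.float64(160.0), np.int64(150), np.int64(170)) [0.4498 0.2244 0.18  ]
(374, np.float64(159.5), np.int64(150), np.int64(169)) [0.4534 0.2252 0.18  ]
(379, np.float64(159.5), np.int64(150), np.int64(169)) [0.457  0.2257 0.18  ]
(384, np.float64(159.5), np.int64(150), np.int64(169)) [0.4606 0.2262 0.18  ]
(389, np.float64(159.5), np.int64(150), np.int64(169)) [0.4643 0.2267 0.18  ]
(394, np.float64(159.5), np.int64(150), np.int64(169)) [0.4679 0.2273 0.18  ]
(399, np.float64(159.5), np.int64(150), np.int64(169)) [0.4715 0.2278 0.18  ]
(404, np.float64(159.5), np.int64(150), np.int64(169)) [0.4752 0.2283 0.18  ]
(409, np.float64(160.0), np.int64(150), np.int64(170)) [0.4789 0.2284 0.18  ]
(414, np.float64(165.0), np.int64(161), np.int64(169)) [0.4834 0.2253 0.18  ]
(419, np.float64(160.5), np.int64(150), np.int64(171)) [0.4863 0.2291 0.18  ]
row164 [65, 63, 63, 97, 151, 171, 169, 108, 91, 92, 101, 115, 127, 136, 141, 143, 144, 141, 136, 137, 176]
tip top S [0.4492 0.219  0.194 ]
309.5311806145141
w [366.8 165.6] [369.8 170.1]
s [265.9 121.8] [265.3 116.2]
t [210.6 231.6] [208.8 231.5]
```

```bash
python3 -c "
from h import *
need([.4242,.2174,.3057],97.8)"
```

```text
t 8.6 pos [0.4192 0.1831 0.3349] yaw 97.91 tilt z [-1.e-04 -2.e-04 -1.e+00] F [ 0.29  0.06 -0.44] w 0.131 ff 87.8
 shift cm tool axes [3.33 0.97 2.92] twist 0.0020
```

Request:
{"fn": "move_arm", "kwargs": {"motion": [[1, [0.6, 0, 0.4], 0], [1, [1, 0, 0.8], 0], [1, [1, 0, 0.8], 0], [1, [0.5, 0.2, 0.6], 0], [1, [0.23, 0.2, 0.32], 0], [1, [0, 0, 0], 0], [1, [0, 0, 0], 0]]}}

```text
time_s: 9.3
eef_pos: [0.4187, 0.2173, 0.3056]
orientation: [0.0, 0.656, 0.755, -0.0]
contact_force: [-0.1, 0.4, -0.6]
width: 0.125
finger_force: 87.8
```

```bash
cat > ov.py <<'E'
from h import *
def overlay(tag, out):
    s=env.observe(); p=s['eef_pos']; R=Ro.from_quat(np.roll(s['orientation'],-1)).as_matrix()
    need([.4242,.2174,.3057],97.8)
    x,y,z=R[:,1],-R[:,0]*-1,-R[:,2]
    o=p-z*0.1032
    S=save('scene',tag)
    pr=lambda P:cv2.projectPoints(np.array(P),S['rvec'],S['tvec'],S['intrinsics'],None)[0].reshape(-1,2)
    loops=[]
    for sx in(-.003,):
        for q in([(-27,-85),(27,-85),(27,14),(-27,14)],[(0,0),(12,-8.4),(12,-32),(-12,-32),(-12,-8.4)]):
            loops.append(pr([o+x*sx+y*a/1e3+z*b/1e3 for a,b in q]))
    loops.append(pr([o+x*sx+y*a/1e3+z*.068 for sx,a in((-.006,-15),(.006,-15),(.006,15),(-.006,15))]))
    h=np.array([np.cos(np.radians(7.8)),np.sin(np.radians(7.8)),0]); t=np.array([.449,.2207,.18])
    loops.append(pr([t+[0,0,.014],t,t+h*.128])) 
    x0,y0,w,hh=225,55,120,90; k=6
    im=cv2.resize(S['frame'][y0:y0+hh,x0:x0+w,::-1],None,fx=k,fy=k,interpolation=cv2.INTER_CUBIC)
    for i,l in enumerate(loops): cv2.polylines(im,[((l-[x0,y0]+.5)*k).astype(np.int32)],i<3,(0,0,255),1,cv2.LINE_AA)
    cv2.imwrite(f'pics/{out}.png',im)
E
python3 -c "
from ov import *
overlay('s4','c4')"
```

```text
t 9.3 pos [0.4187 0.2173 0.3056] yaw 97.98 tilt z [-1.e-04 -2.e-04 -1.e+00] F [-0.07  0.38 -0.55] w 0.125 ff 87.8
 shift cm tool axes [-0.07  0.54 -0.01] twist 0.0031
```

View pics/c4.png

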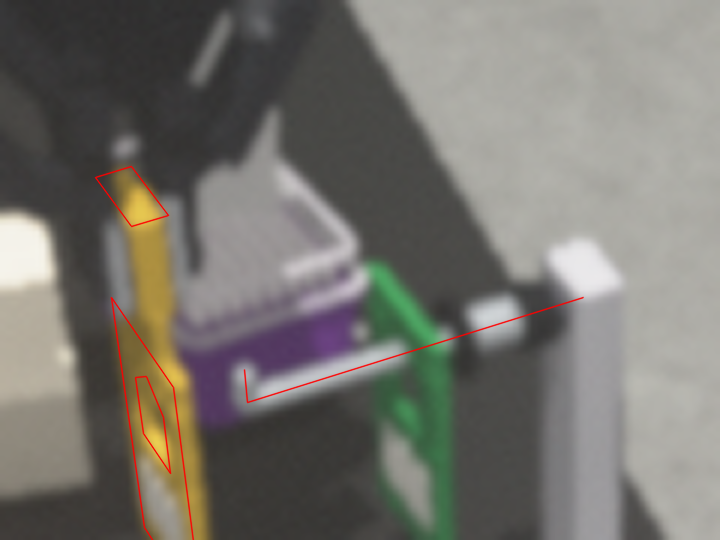

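The overlay matches the tag and hook to within about 1–2 mm. The hole sits around the height of the tip, so I'll insert in small steps.

Request:
{"fn": "move_arm", "kwargs": {"motion": [[1, [0, 0.5, 0], 0], [1, [0, 0.6, 0], 0], [1, [0, 0.6, 0], 0], [1, [0, 0.6, 0], 0], [1, [0, 0.6, 0], 0]]}}

```text
time_s: 9.85
eef_pos: [0.448, 0.2213, 0.3058]
orientation: [0.0, 0.656, 0.754, 0.0]
contact_force: [0.9, 1.0, -0.8]
width: 0.129
finger_force: 87.7
```

Request:
{"fn": "move_arm", "kwargs": {"motion": [[1, [0, 0.6, 0], 0], [1, [0, 0.6, 0], 0], [1, [0, 0.5, 0], 0], [1, [0, 0.3, 0], 0], [1, [0, 0, 0], 0], [1, [0, 0, 0], 0]]}}

```text
time_s: 10.45
eef_pos: [0.4669, 0.224, 0.3056]
orientation: [-0.0, 0.656, 0.755, -0.0]
contact_force: [-0.4, 0.1, 0.6]
width: 0.129
finger_force: 87.7
```

```bash
python3 -c "
from ov import *
overlay('s5','c5')
wristg('w5')
a=cv2.imread('pics/c5.png'); b=cv2.imread('pics/w5.png')[100:300,230:530]
cv2.imwrite('pics/c5b.png',np.vstack([cv2.resize(a[100:500],(540,300)),cv2.resize(b,(540,300))[:300]]))"
```

```text
t 10.45 pos [0.4669 0.224  0.3056] yaw 97.97 tilt z [-5.e-04 -1.e-04 -1.e+00] F [-0.4   0.08  0.65] w 0.129 ff 87.7
 shift cm tool axes [-0.06 -4.32 -0.01] twist 0.0029
```

View pics/c5b.png

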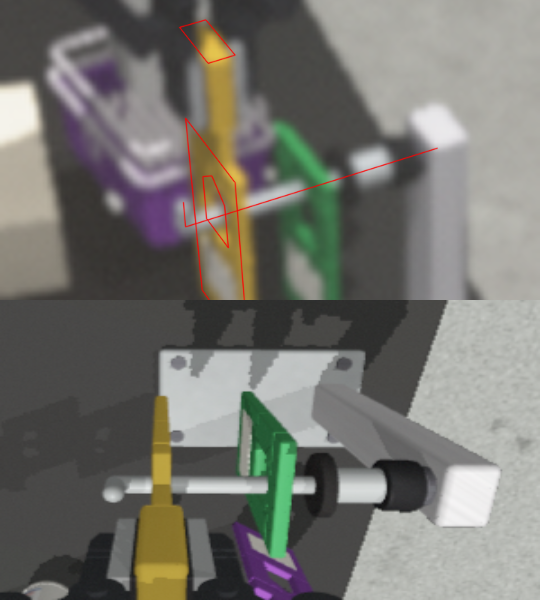

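The tag is threaded: the arm passes through its hole behind the tip, and the green tag and pad are further back. Now I'll lower it.

Request:
{"fn": "move_arm", "kwargs": {"motion": [[1, [0, 0, 0.3], 0], [1, [0, 0, 0.4], 0], [1, [0, 0, 0.4], 0], [1, [0, 0, 0.3], 0], [1, [0, 0, 0.1], 0], [1, [0, 0, 0], 0]]}}

```text
time_s: 11.15
eef_pos: [0.467, 0.224, 0.2904]
orientation: [-0.0, 0.656, 0.754, -0.0]
contact_force: [0.2, -0.6, -0.4]
width: 0.133
finger_force: 87.7
```

Request:
{"fn": "move_arm", "kwargs": {"motion": [[1, [0, 0.4, 0], 0], [1, [0, 0.5, 0], 0], [1, [0, 0.5, 0], 0], [1, [0, 0.5, 0], 0], [1, [0, 0.5, 0], 0], [1, [0, 0.4, 0], 0], [1, [0, 0.2, 0], 0], [1, [0, 0, 0], 0]]}}

```text
time_s: 11.95
eef_pos: [0.4971, 0.2282, 0.2907]
orientation: [0.0, 0.656, 0.754, 0.0]
contact_force: [-0.1, -0.3, -1.2]
width: 0.126
finger_force: 87.7
```

```bash
python3 -c "
from h import *
need([.4242,.2174,.3057],97.8)
wristg('w6')
b=cv2.imread('pics/w6.png')[120:270,270:470]
cv2.imwrite('pics/c6.png',cv2.resize(b,(800,600),interpolation=cv2.INTER_CUBIC))"
```

```text
t 11.95 pos [0.4971 0.2282 0.2907] yaw 97.96 tilt z [ 1.e-04  0.e+00 -1.e+00] F [-0.09 -0.32 -1.22] w 0.126 ff 87.7
 shift cm tool axes [-0.06 -7.37 -1.5 ] twist 0.0028
```

View pics/c6.png

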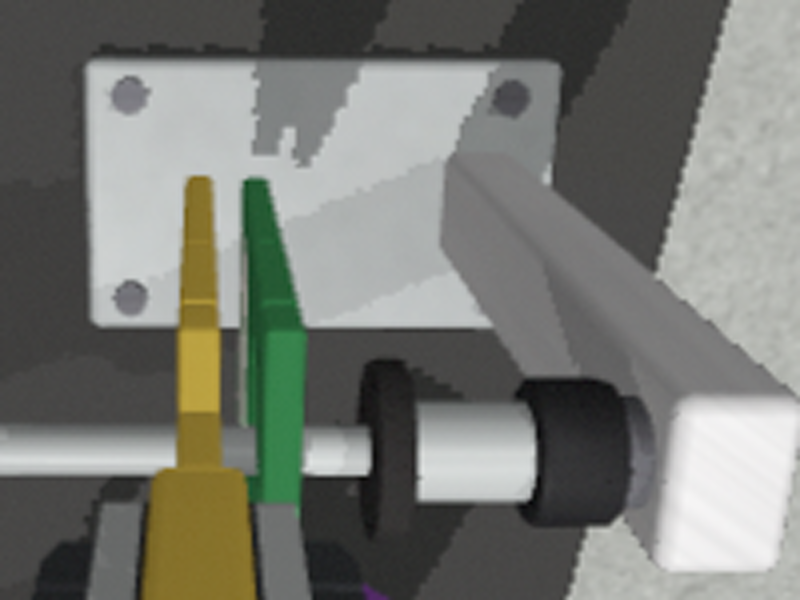

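The yellow–green gap is about 6 mm and green–pad about 9 mm. I'll advance 12 mm, then go in small steps, checking the force.

Request:
{"fn": "move_arm", "kwargs": {"motion": [[1, [0, 0.2, 0], 0], [1, [0, 0.2, 0], 0], [1, [0, 0.2, 0], 0], [1, [0, 0.2, 0], 0], [1, [0, 0.2, 0], 0], [1, [0, 0.2, 0], 0], [1, [0, 0, 0], 0]]}}

```text
time_s: 12.7
eef_pos: [0.5091, 0.2299, 0.2907]
orientation: [0.0, 0.656, 0.754, 0.0]
contact_force: [-0.3, -0.1, -0.2]
width: 0.131
finger_force: 87.8
```

Request:
{"fn": "move_arm", "kwargs": {"motion": [[1, [0, 0.1, 0], 0], [1, [0, 0.1, 0], 0], [1, [0, 0, 0], 0]]}}

```text
time_s: 13.0
eef_pos: [0.5108, 0.2302, 0.2907]
orientation: [0.0, 0.656, 0.754, 0.0]
contact_force: [-0.4, -0.7, -0.5]
width: 0.128
finger_force: 87.8
```

Request:
{"fn": "move_arm", "kwargs": {"motion": [[1, [0, 0.1, 0], 0], [1, [0, 0.1, 0], 0], [1, [0, 0, 0], 0]]}}

```text
time_s: 13.3
eef_pos: [0.5129, 0.2305, 0.2908]
orientation: [0.0, 0.656, 0.755, 0.0]
contact_force: [0.9, -0.3, -0.4]
width: 0.125
finger_force: 87.7
```

Request:
{"fn": "move_arm", "kwargs": {"motion": [[1, [0, 0.1, 0], 0], [1, [0, 0.1, 0], 0], [1, [0, 0, 0], 0]]}}

```text
time_s: 13.6
eef_pos: [0.5147, 0.2307, 0.2907]
orientation: [0.0, 0.656, 0.754, 0.0]
contact_force: [-0.8, -0.2, 0.3]
width: 0.127
finger_force: 87.8
```

Request:
{"fn": "move_arm", "kwargs": {"motion": [[1, [0, 0.1, 0], 0], [1, [0, 0.1, 0], 0], [1, [0, 0, 0], 0]]}}

```text
time_s: 13.9
eef_pos: [0.5161, 0.2309, 0.2906]
orientation: [-0.001, 0.656, 0.755, -0.001]
contact_force: [-2.6, -0.3, 1.3]
width: 0.129
finger_force: 88.0
```

Request:
{"fn": "move_arm", "kwargs": {"motion": [[1, [0, 0.1, 0], 0], [1, [0, 0.1, 0], 0], [1, [0, 0, 0], 0]]}}

```text
time_s: 14.2
eef_pos: [0.5176, 0.2311, 0.2906]
orientation: [-0.001, 0.656, 0.755, -0.001]
contact_force: [-4.7, -0.0, 3.6]
width: 0.13
finger_force: 88.3
```

Request:
{"fn": "move_arm", "kwargs": {"motion": [[1, [0, 0.1, 0], 0], [1, [0, 0.05, 0], 0], [1, [0, 0, 0], 0]]}}

```text
time_s: 14.5
eef_pos: [0.5185, 0.2313, 0.2905]
orientation: [-0.001, 0.656, 0.755, -0.002]
contact_force: [-6.0, -0.8, 4.1]
width: 0.129
finger_force: 88.4
```

Request:
{"fn": "move_arm", "kwargs": {"motion": [[1, [0, 0.1, 0], 0], [1, [0, 0.1, 0], 0], [1, [0, 0, 0], 0]]}}

```text
time_s: 14.8
eef_pos: [0.5198, 0.2315, 0.2904]
orientation: [-0.002, 0.656, 0.755, -0.003]
contact_force: [-7.8, -0.6, 4.3]
width: 0.128
finger_force: 88.6
```

Request:
{"fn": "move_arm", "kwargs": {"motion": [[1, [0, 0.1, 0], 0], [1, [0, 0.05, 0], 0], [1, [0, 0, 0], 0], [1, [0, 0, 0], 0], [1, [0, 0, 0], 0], [1, [0, 0, 0], 0], [1, [0, 0, 0], 0]]}}

```text
time_s: 15.5
eef_pos: [0.5206, 0.2316, 0.2904]
orientation: [-0.003, 0.656, 0.755, -0.003]
contact_force: [-8.8, -1.7, 5.5]
width: 0.128
finger_force: 88.7
```

Request:
{"fn": "move_arm", "kwargs": {"motion": [[1, [0, 0.1, 0], 0], [1, [0, 0, 0], 0], [1, [0, 0, 0], 0], [1, [0, 0, 0], 0], [1, [0, 0, 0], 0], [1, [0, 0, 0], 0], [1, [0, 0, 0], 0], [1, [0, 0, 0], 0]]}}

```text
time_s: 16.3
eef_pos: [0.5213, 0.2317, 0.2903]
orientation: [-0.003, 0.656, 0.755, -0.004]
contact_force: [-9.9, -2.3, 6.6]
width: 0.127
finger_force: 88.8
```

Request:
{"fn": "move_arm", "kwargs": {"motion": [[1, [0, -0.15, 0], 0], [1, [0, -0.15, 0], 0], [1, [0, -0.15, 0], 0], [1, [0, -0.15, 0], 0], [1, [0, -0.1, 0], 0], [1, [0, -0.1, 0], 0], [1, [0, 0, 0], 0], [1, [0, 0, 0], 0]]}}

```text
time_s: 17.1
eef_pos: [0.5168, 0.231, 0.2906]
orientation: [0.0, 0.656, 0.754, 0.0]
contact_force: [-1.7, -0.4, -2.4]
width: 0.124
finger_force: 87.7
```

Request:
{"fn": "move_arm", "kwargs": {"motion": [[1, [0, -0.1, 0], 0], [1, [0, -0.05, 0], 0], [1, [0, 0, 0], 0], [1, [0, 0, 0], 0]]}}

```text
time_s: 17.5
eef_pos: [0.5157, 0.2309, 0.2911]
orientation: [0.001, 0.656, 0.755, 0.001]
contact_force: [-1.3, 0.8, -0.2]
width: 0.132
finger_force: 87.9
```

Request:
{"fn": "move_arm", "kwargs": {"motion": [[1, [0, 0, 0.1], 0], [1, [0, 0, 0], 0], [1, [0, 0, 0], 0]]}}

```text
time_s: 17.8
eef_pos: [0.5154, 0.2308, 0.2899]
orientation: [0.0, 0.656, 0.755, 0.0]
contact_force: [-1.0, -0.3, 0.1]
width: 0.129
finger_force: 88.0
```

Request:
{"fn": "move_arm", "kwargs": {"motion": [[1, [0, 0, 0.1], 0], [1, [0, 0, 0], 0], [1, [0, 0, 0], 0]]}}

```text
time_s: 18.1
eef_pos: [0.5153, 0.2308, 0.2887]
orientation: [0.0, 0.656, 0.755, 0.0]
contact_force: [-0.4, 0.4, -0.9]
width: 0.128
finger_force: 88.0
```

Request:
{"fn": "move_arm", "kwargs": {"motion": [[0.65, [0, 0, 0], 0], [0.6, [0, 0, 0], 0], [0.5, [0, 0, 0], 0], [0.4, [0, 0, 0], 0], [0.3, [0, 0, 0], 0], [0.3, [0, 0, 0], 0], [0.3, [0, 0, 0], 0]], "newtons": 20}}

```text
time_s: 18.8
eef_pos: [0.5151, 0.2308, 0.2887]
orientation: [-0.0, 0.656, 0.754, 0.0]
contact_force: [0.1, -0.2, 0.0]
width: 0.346
finger_force: 0.0
```

```bash
python3 -c "
from h import *
need([.4242,.2174,.3057],97.8)
save('scene','s7');wristg('w7')
a=cv2.imread('pics/s7.png')[60:160,230:350];b=cv2.imread('pics/w7.png')[120:320,230:470]
k=lambda a:cv2.resize(a,(400,333),interpolation=cv2.INTER_CUBIC)
cv2.imwrite('pics/c7.png',np.hstack([k(a),k(b)]))"
```

```text
t 18.8 pos [0.5151 0.2308 0.2887] yaw 97.96 tilt z [-0.  0. -1.] F [ 0.12 -0.18  0.02] w 0.346 ff 0.0
 shift cm tool axes [-0.06 -9.19 -1.7 ] twist 0.0028
```

View pics/c7.png

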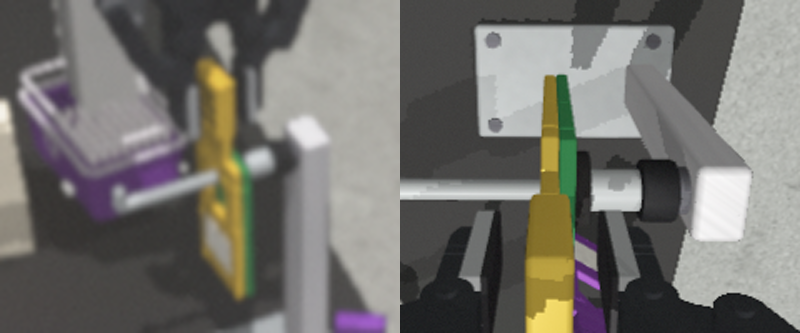

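The fingers are open, and both tags hang upright side by side on the arm next to the pad. Now I'll lift straight up.

Request:
{"fn": "move_arm", "kwargs": {"motion": [[0.3, [0, 0, -0.5], 0], [0.3, [0, 0, -1], 0], [0.3, [0, 0, -1.5], 0], [0.3, [0, 0, -2], 0], [0.3, [0, 0, -2], 0], [0.3, [0, 0, -1.5], 0], [0.3, [0, 0, -0.5], 0], [0.3, [0, 0, 0], 0]]}}

```text
time_s: 19.7
eef_pos: [0.5154, 0.2309, 0.38]
orientation: [0.001, 0.656, 0.755, 0.001]
contact_force: [-0.2, -0.1, -0.1]
width: 0.35
finger_force: 0.0
```

Request:
{"fn": "move_arm", "kwargs": {"motion": [[0.3, [0, 0, 0], 0], [0.3, [0, 0, 0], 0], [0.3, [0, 0, 0], 0], [0.3, [0, 0, 0], 0], [0.3, [0, 0, 0], 0], [0.3, [0, 0, 0], 0], [0.3, [0, 0, 0], 0], [0.3, [0, 0, 0], 0]]}}

```text
time_s: 20.5
eef_pos: [0.5151, 0.2308, 0.3787]
orientation: [0.0, 0.656, 0.755, 0.0]
contact_force: [-0.1, -0.6, -0.7]
width: 0.355
finger_force: 0.0
```

```bash
python3 -c "
from h import *
f0=dict(np.load('pics/s7.npz'))['frame'].astype(int)
g=save('scene','s8'); f=g['frame'].astype(int)
for n,F in(('s7',f0),('s8',f)):
    for nm,m in(('yel',(F[...,0]>150)&(F[...,2]<90)&(F[...,1]>100)),('grn',(F[...,1]>F[...,0]+40)&(F[...,1]>F[...,2]+20))):
        m=m[70:155,270:320]; y,x=np.nonzero(m); print(n,nm,len(x),x.mean().round(1),y.mean().round(1),x.min(),x.max(),y.min(),y.max())
print(env.job_done())"
```

```text
s7 yel 273 28.0 38.5 22 32 9 77
s7 grn 18 33.2 44.3 31 34 37 57
s8 yel 291 27.2 36.2 19 32 8 77
s8 grn 18 32.5 40.7 30 34 36 48
the job is handed in; nothing more can be done
None
```

I handed the job in at about 20.5 s of the 61 s allowed: the yellow tag hangs on the arm just in front of the green one, after a press that peaked at about 10 N at the wrist. The final pictures show both tags upright and close together and the gripper clear; no verdict came back.

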